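Find the rotor's heavy side on the balancing stand

ROBOT

A 6-joint arm with a two-finger parallel gripper is mounted at the origin on the work surface. World frame = base frame: x ahead of the robot, y to its left, z up, the work surface at z = 0. Lengths are in m, angles in rad, forces in N, time in s.
With the tool pointing down it reaches from about 0.225 to 0.875 m from the base axis. Payload 3.4 kg.
Tool frame: the origin (TCP) lies on the centre line of the jaws, within the pads' length; the fingertips stand 17 mm ahead of it and the grasp point (between the pads) lies 2 mm behind it (nose_length is the distance from the TCP to the fingertips, in m); z points along the fingers, y is the line along which they close (so a half turn about z gives the same grasp; the last joint's range is limited). The gripper opens to 85 mm and grips with 20 to 120 N. Pads are 22 mm wide; open, the fingers measure 114 mm over their backs; the gripper's body (76 mm by 85 mm) begins 54 mm behind the grasp point. The pads swing forward as they close: fully open they stand 13 mm farther back than shut.
Start: joints at [1.076, 0.276, 1.505, -0, 1.361, -0.121], TCP at [0.21, 0.535, 0.248] pointing down, gripper open.
Joint ranges: [-2.89, 2.89], [-0.75, 2.08], [0.22, 2.7], [-1.18, 4.32], [0.11, 2.71], [-2.7, 2.7]. Speed limits (rad/s): [2.57, 2.57, 3.14, 3.14, 3.14, 3.14].

INTERFACE

Orientations are given as a unit quaternion [w, x, y, z].
In Python, from rig import get_state, get_image, sign_off, find_in, place_of, nose_length gives the robot as it stands.
- The arm moves only by the tool apply_moves, never from a script. Its argument "deltas" is one flat list of numbers, 5 for each row, row after row: the finger opening in mm, from 0 to 85.4, then the shift along the tool's x, y, z in mm, then the turn about the tool's z in degrees. A call has 1 to 12 rows; each row is the pose to reach, as a shift and turn from the pose commanded when the call began, along the tool's axes at that moment; what a row does not reach only later rows make up. A row lasts 1/12 s, in which the tool goes at most 41.7 mm and 7.16 degrees, less where a joint would pass 70% of its speed; a pose out of reach is approached as far as the arm can. A call with a gripper value outside its range is refused whole. The fingers move at their own pace and stop on an object; "squeeze" is the grip in N (left out, the last holds). Time passes only in rows, so rows that repeat a pose let the fingers close. It gives the time, the measured TCP pose, the force, the opening and the grip force at its end, in the units of the state.
- get_state(): the state, without advancing time (a new reading comes with each control period).
- get_image(name): name is "side" or "top"; returns a dict with "frame" (400x640x3 uint8, red, green, blue), "K" (3x3 intrinsics, pixels), "k1" (the pictures are not rectified: a ray, as slopes to the right and down, at radius r is drawn at 1 + k1 r^2 times it, then the intrinsics apply), "position" and "orientation" of the camera in the world. Camera axes: x right, y down, z forward; pixel columns grow to the right and rows downward; lengths in m; the calibration is good to about 2 mm. A picture is of the moment at which its call begins. There is no depth.
- sign_off(): hands the job in; it is judged then, once.
Trained networks look in a picture, given as the dict that the camera call returned (one of the last four; its "shot" number tells which), for a name from the list of things; names that differ only in an ending like _2 or _b are one class to them, and where a whole thing is asked for, a point or a joint stands for the part that bears it (a point fixed in the world has none). Each returns a list of dicts, best first, with "score" (0 to 1); they miss things now and then, are a little off and sometimes report something else, mostly with a low value. They report only what shows in the picture. A call takes as long as a camera call. They do not tell look-alikes from the thing itself.
- find_in(query, picture): "point" ([column, row] in pixels, amid what is visible of it).
- place_of(query, picture): "point" ([column, row] in pixels: a listed point, or the origin of a listed thing).
The state is a dict: "clock": time; "qpos": joint angles; "qd": joint speeds; "effort": joint torques, N m; "position": TCP position; "ee_rot": TCP orientation; "contact_force": force on the tool from outside, world axes, zero at the start; "moment": the same for the moment, N m; "width": finger opening in m; "gripper_force": force on a finger pad.
Only numpy, scipy, OpenCV 4.12 (cv2) and the standard library are available. Lean on these libraries where they do the work, as an engineer would, in place of code of your own. Each camera call takes 0.05 s, during which the arm holds its last target. There are 200 camera calls.

TASK

First hang the steel caddy of balance weights by its handle on the hook of the small hook stand and let go of it, so that the weights are at hand and off the bench. Then take the revolving crank handle of the rotor on the balancing stand, turn the rotor round to feel which side is heavy, bring that heavy side to the bottom, and finish there with the rotor still and the crank handle still gripped between the fingers. Do not knock over or shift the glassware and other things on the bench.

Things in the scene. Friction and masses are not known exactly. Their poses are not given: they have to be found in the camera images.
- rotor_axis (a point): Centre of the rotor's front face. The rotor is an aluminium drum, 180 mm across, 45 mm thick, with eight equal grey caps, on a level axle 170 mm above the bench; a white pedestal carries it from behind, on a base plate that reaches 20 mm in front of this face. The point is fixed and does not turn: x runs along the axle, away from the robot into the drum, y to the left seen from the robot, z up.
- stand: The white balancing stand (origin: on the bench, 45 mm behind the rotor's face). Its rotor hides one heavy spot, 0.47 to 0.63 kg, 65 mm off the axle; all else is balanced. Axle friction, 0.42 N m, exceeds the heavy spot's pull, 0.30 to 0.40 N m: the rotor stays where it is left. Turning is lighter while the heavy side sinks, harder while it rises: some 0.3 to 14 N along the handle's circle.
- rotor (a joint): Turn of the rotor in rad, growing clockwise seen from the robot, no end stops. 0: crank handle straight above the axle; at q the handle is 60 mm x sin(q) to the right of and 60 mm x cos(q) above the axle. It starts within 0.7 of 0. It does not tell where the heavy side is: that differs each time and cannot be seen.
- handle: The crank handle: a level round grey grip, 18 to 20 mm thick, 68 mm long, parallel to the axle, 60 mm off it, from 13 to 81 mm in front of the rotor's face. It revolves freely on its pin, so it can be gripped firmly and led round. Origin: middle of the grip, 47 mm in front of the face; x along it. Taken from above 55 to 70 mm in front of the face, the gripper's body clears the drum.
- caddy_grip (a point): Where to grip the caddy: an upright grey stem, 16 mm thick, 97 to 139 mm above the caddy's underside, at its centre; this point is 122 mm above the underside, z up. The caddy (0.2 to 0.33 kg) is a round steel pan, 76 mm across, 30 mm high, with brass weights fixed in it, spanned by a square wire arch.
- caddy_bar (a point): Middle of the caddy's handle bar: the level top wire of the arch, 6 mm thick, 76 mm long along this point's y axis, 95 mm above the underside and 27 mm below caddy_grip. 62 mm lie free between the bar and the pan's rim: the hook goes in there.
- hook_seat (a point): Where the bar shall hang, across the hook: a point on top of the hook's level wire (8 mm thick), 154 mm above the bench. The wire comes from a post (16 mm thick, 170 mm high, foot 100 mm across) 65 mm from here along this point's +x, and runs along -x towards the robot, ending in an upturned tip 39 mm from here, 22 mm higher than this point. z up.
- beaker: Bystander: clear beaker, 68 mm across, 85 mm high; origin at the centre of its underside.
- reagent: Bystander: reagent bottle with a screw cap, 56 mm across, 130 mm high; origin at the centre of its underside.
- flask: Bystander: conical flask, 72 mm across at the foot, 94 mm high; origin at the centre of its underside.
- jar: Bystander: amber jar with a lid, 60 mm across, 70 mm high; origin at the centre of its underside.
- tape: Bystander: a roll of amber tape, 76 mm across and 22 mm high, lying flat; origin at the centre of its underside.
Mind the look-alikes: they are no part of the job. Leave any green or pink look-alike of the part that bears caddy_grip alone.

How it is judged:
By the outcome, as a careful person would: the job done as asked, in the order asked, and still so for the second after the job is handed in, while the arm keeps its last pose, push and grip.
It also fails if it takes over 72 s, if anything falls off the work surface, if the arm or the gripper's body presses on something with over 40 N, if the wrist force passes 120 N, or if a joint passes its speed limit or range.

## Working session

There is one attempt and no reset: what is moved stays moved. The work goes in short steps, Python scripts to look and compute and a tool call to move; the robot and the scene stay as the last step left them, time stands still between calls to the robot, and variables do not carry over. Pictures are saved under pics/ and viewed, at most 10 in all, crops included, and the job is handed in when it is done.

Besides the shell and the picture viewer there is one more tool, called after "Emit:" as name(argument=value, ...) on one line, values as JSON. apply_moves: Moves the arm, as the interface text tells. Its arguments: {"type":"object","properties":{"deltas":{"type":"array"},"squeeze":{"type":"number"}},"required":["deltas"]}

```bash
mkdir -p pics
cat > h.py <<'E'
import numpy as np, cv2
from scipy.spatial.transform import Rotation as R
from rig import *
def rot(q): return R.from_quat([q[1],q[2],q[3],q[0]])
def ray(im,p):
    K=np.array(im["K"]); d=np.array([(p[0]-K[0,2])/K[0,0],(p[1]-K[1,2])/K[1,1]])
    u=d.copy()
    for _ in range(20): u=d/(1+im["k1"]*(u@u))
    v=rot(im["orientation"]).apply([u[0],u[1],1]); return np.array(im["position"]),v/np.linalg.norm(v)
def proj(im,X):
    c=rot(im["orientation"]).inv().apply(np.array(X)-im["position"]); u=c[:2]/c[2]
    u=u*(1+im["k1"]*(u@u)); K=np.array(im["K"]); return np.array([K[0,0]*u[0]+K[0,2],K[1,1]*u[1]+K[1,2]])
def atz(im,p,z):
    o,d=ray(im,p); return o+d*(z-o[2])/d[2]
def tri(a,p,b,q):
    o1,d1=ray(a,p);o2,d2=ray(b,q)
    s=np.linalg.lstsq(np.stack([d1,-d2],1),o2-o1,rcond=None)[0]
    x,y=o1+s[0]*d1,o2+s[1]*d2
    return (x+y)/2,np.linalg.norm(x-y)
def save(im,n): cv2.imwrite("pics/"+n,im["frame"][:,:,::-1])
E
cat > a.py <<'E'
from h import *
np.set_printoptions(precision=3,suppress=True)
s=get_image("side");t=get_image("top")
save(s,"s0.png");save(t,"t0.png")
for im in (s,t): print(im["position"],im["orientation"],im["K"],im["k1"])
for n in ["rotor_axis","stand","handle","caddy_grip","caddy_bar","hook_seat","beaker","reagent","flask","jar","tape"]:
    a=place_of(n,s);b=place_of(n,t)
    print(n,[(np.round(x["point"]),round(x["score"],2)) for x in a],[(np.round(x["point"]),round(x["score"],2)) for x in b])
    for x in a[:3]:
        for y in b[:3]:
            P,e=tri(s,x["point"],t,y["point"])
            if e<.015: print("   ",P,round(e,4))
print(get_state(),nose_length)
E
python3 a.py
```

```text
[-0.15  -0.662  0.974] [-0.386  0.839 -0.345  0.169] [[405.215   0.    324.312]
 [  0.    405.215 198.149]
 [  0.      0.      1.   ]] -0.027120819721586073
[0.442 0.021 1.211] [ 0.024 -0.702  0.711 -0.036] [[375.837   0.    322.17 ]
 [  0.    375.837 198.453]
 [  0.      0.      1.   ]] 0.0017580902849411934
rotor_axis [(array([300., 164.]), 0.77), (array([238., 218.]), 0.65)] [(array([258., 174.]), 0.6)]
    [0.603 0.182 0.169] 0.0003
stand [(array([310., 196.]), 0.64)] [(array([264., 164.]), 0.88)]
    [ 0.664  0.193 -0.016] 0.0035
handle [(array([297., 160.]), 0.6)] [(array([269., 188.]), 0.75)]
    [0.556 0.143 0.23 ] 0.0008
caddy_grip [(array([300., 219.]), 0.93), (array([267., 204.]), 0.93), (array([353., 210.]), 0.89), (array([317., 259.]), 0.84), (array([258., 228.]), 0.72), (array([298., 163.]), 0.2)] [(array([316., 226.]), 0.69), (array([294., 271.]), 0.63), (array([371., 255.]), 0.61), (array([342., 173.]), 0.55)]
    [0.456 0.024 0.116] 0.0019
caddy_bar [(array([305., 222.]), 0.95), (array([355., 216.]), 0.89), (array([318., 268.]), 0.87), (array([270., 210.]), 0.76), (a
[... 677 characters left out ...]
[235., 250.]), 0.79)]
    [ 0.38   0.286 -0.01 ] 0.0093
jar [(array([406., 307.]), 0.85)] [(array([437., 210.]), 0.71)]
    [ 0.502 -0.367  0.01 ] 0.003
tape [(array([242., 188.]), 0.74)] [(array([199., 216.]), 0.72)]
    [0.495 0.396 0.004] 0.0009
{'clock': 1.2, 'qpos': array([ 1.076,  0.276,  1.505, -0.   ,  1.361, -0.121]), 'qd': array([ 0.   , -0.002, -0.   ,  0.   , -0.001,  0.   ]), 'effort': array([ -0.001, -41.665, -24.61 ,  -0.   ,   0.   ,   0.   ]), 'position': array([0.21 , 0.535, 0.248]), 'ee_rot': array([0.   , 0.186, 0.983, 0.   ]), 'contact_force': array([0.134, 0.423, 0.273]), 'moment': array([ 0.008, -0.014, -0.026]), 'gripper_force': 0.0, 'width': 0.0855611526987902} 0.017
```

Run:
```python
import cv2
a=cv2.imread("pics/s0.png");cv2.imwrite("pics/s0c.png",cv2.resize(a[110:330,200:460],None,fx=2.7,fy=2.7,interpolation=3)[:,:800])
a=cv2.imread("pics/t0.png");cv2.imwrite("pics/t0c.png",cv2.resize(a[110:310,190:450],None,fx=3,fy=3,interpolation=3))
```

```text
(no output)
```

View pics/s0c.png

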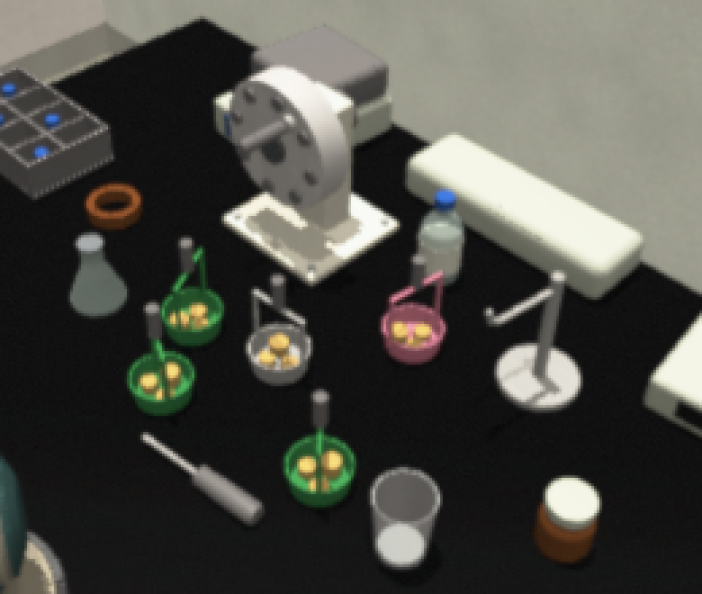

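View pics/t0c.png

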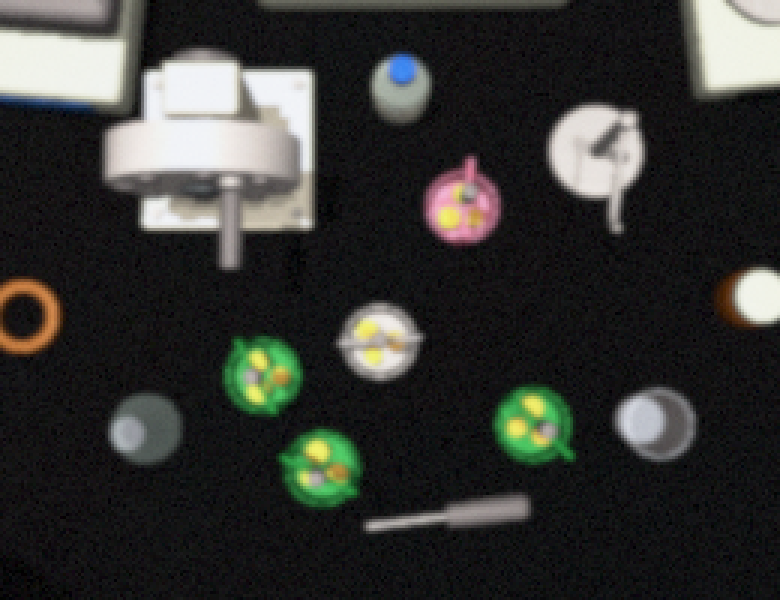

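The steel caddy is at crop (380,340) in the top view, with its bar roughly along y. The pink caddy (462,205) and the green ones are the look-alikes. The hook runs from the post (630,117) to its tip (617,230). The handle is at crop (230,225), right of the axle.

```bash
cat >> h.py <<'E'
def T(ps,pt,s,t):
    P,e=tri(s,ps,t,pt); return np.round(P,4),round(e,4)
E
python3 - <<'E'
from h import *
np.set_printoptions(precision=4,suppress=True)
s=get_image("side");t=get_image("top")
for n,a,b in [("grip",(302.5,217.5),(316.5,223.5)),("grip_nn",(300,219),(316,226)),("barL",(294.4,218.5),(302.7,224.3)),("barR",(313,228.9),(331,223.3)),("tip",(381.5,226.5),(395.7,186.2)),("post",(406.3,213),(400,149))]:
    print(n,T(a,b,s,t))
print("bar L/R at z.095",atz(t,(302.7,224.3),.095),atz(t,(331,223.3),.095),atz(s,(294.4,218.5),.095),atz(s,(313,228.9),.095))
print("tip",atz(t,(395.7,186.2),.176),atz(s,(381.5,226.5),.176),"post",atz(t,(400,149),.17),atz(s,(406.3,213),.17))
for n,im in(("side",s),("top",t)):
  for q in("caddy_bar","caddy_grip","hook_seat"):
    print(n,q,[(np.round(x["point"],1),round(x["score"],2)) for x in place_of(q,im)])
def crop(im,c,r,f):
    a=im["frame"][:,:,::-1];x,y=int(c[0])-r,int(c[1])-r
    return cv2.resize(a[y:y+2*r,x:x+2*r],(290,290),interpolation=cv2.INTER_CUBIC)
top=np.hstack([crop(s,(303,222),26,0),crop(t,(317,223),26,0)])
bot=np.hstack([crop(s,(395,225),26,0),crop(t,(398,168),26,0)])
cv2.imwrite("pics/z1.png",np.vstack([top,bot]))
E
```

```text
grip (array([0.4633, 0.02  , 0.1206]), np.float64(0.0004))
grip_nn (array([0.4556, 0.022 , 0.118 ]), np.float64(0.001))
barL (array([0.463 , 0.0602, 0.0895]), np.float64(0.003))
barR (array([ 0.4646, -0.0236,  0.1012]), np.float64(0.0027))
tip (array([ 0.5641, -0.2031,  0.1691]), np.float64(0.001))
post (array([ 0.6688, -0.2176,  0.1648]), np.float64(0.0039))
bar L/R at z.095 [0.4618 0.061  0.095 ] [ 0.4637 -0.0229  0.095 ] [0.4603 0.0547 0.095 ] [ 0.47  -0.02   0.095]
tip [ 0.5629 -0.2013  0.176 ] [ 0.5584 -0.2073  0.176 ] post [ 0.6691 -0.2179  0.17  ] [ 0.6617 -0.2194  0.17  ]
side caddy_bar [(array([303.2, 224.6]), 0.93), (array([314.8, 265.7]), 0.8), (array([258.7, 232.3]), 0.75), (array([266.8, 208.5]), 0.62), (array([354.6, 215.5]), 0.61)]
side caddy_grip [(array([301.2, 217.5]), 0.93), (array([354.5, 210.2]), 0.93), (array([317.8, 259.4]), 0.9), (array([271. , 203.7]), 0.6), (array([258.6, 227.8]), 0.57)]
side hook_seat [(array([387. , 224.8]), 0.65), (array([298.5, 158.2]), 0.34)]
top caddy_bar [(array([274.9, 235.9]), 0.96), (array([319.1, 224.4]), 0.83), (array([345.1, 174.1]), 0.81), (array([371.1, 251.8]), 0.69), (array([296. , 270.2]), 0.69), (array([316.3, 225. ]), 0.54), (array([436.9, 209.2]), 0.31)]
top caddy_grip [(array([374.5, 254.1]), 0.95), (array([296.2, 267.3]), 0.9), (array([273.7, 233. ]), 0.71), (array([344.8, 174. ]), 0.71), (array([316.9, 224.1]), 0.67)]
top hook_seat [(array([396. , 173.4]), 0.64), (array([437.7, 208.8]), 0.27)]
```

View pics/z1.png

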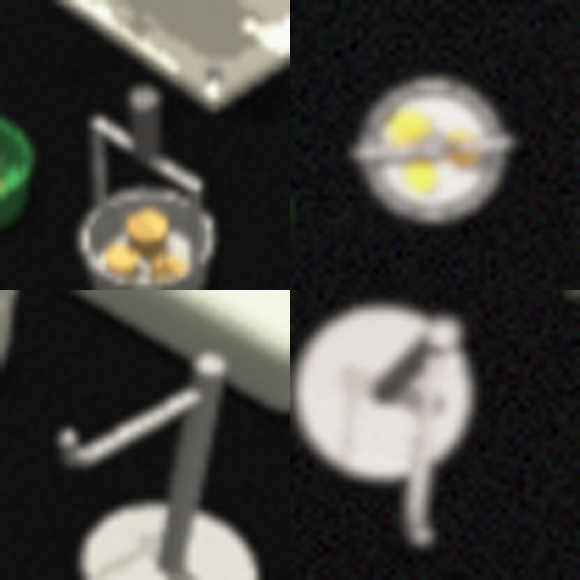

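Run:
```python
from h import *
from scipy.optimize import least_squares as L
np.set_printoptions(precision=4,suppress=True)
s=get_image("side");t=get_image("top")
def fit(pts,x0):
    def f(p):
        c,sn=np.cos(p[2]),np.sin(p[2]);r=[]
        for (lx,ly,z),a,b in pts:
            X=[p[0]+c*lx-sn*ly,p[1]+sn*lx+c*ly,z]
            if a is not None:r.extend(proj(s,X)-a)
            if b is not None:r.extend(proj(t,X)-b)
        return np.array(r)
    o=L(f,x0); print(o.x,np.degrees(o.x[2]),np.round(f(o.x),1))
fit([((0,0,.122),(303,217.5),None),((0,0,.139),(303,213.5),(316.8,223.2)),((0,38,.095),(294.5,217.9),(303.2,224.8)),((0,-38,.095),(312.7,229.3),(330.5,222.6))],[.46,.02,0])
fit([((65,0,170),(406.6,212.6),(399.8,149.7))]and[((.065,0,.17),(406.6,212.6),(399.8,149.7)),((-.039,0,.176),(381.2,225.6),(395.7,186.1))],[.6,-.2,0])
# rotor
a=place_of("rotor_axis",t);print([(x["point"],x["score"]) for x in a])
def crop(im,c,r):
    a=im["frame"][:,:,::-1];x,y=int(c[0])-r,int(c[1])-r
    return cv2.resize(a[y:y+2*r,x:x+2*r],(400,400),interpolation=cv2.INTER_CUBIC)
cv2.imwrite("pics/z2.png",np.hstack([crop(s,(308,165),40),crop(t,(264,170),40)]))
```

```text
[36.5128 -5.3286 -1.684 ] -96.48352181865144 [  613.6  -296.8   613.9  -293.2   493.1 -3617.5   622.1  -307.8   522.
 -4287.5    -6.     14.2   399.6   653.1]
[ 0.6015 -0.2082 -0.1471] -8.427254296525437 [ 0.  -0.5  0.2  0.5 -0.  -0.7  0.4  0.1]
[([256.5, 172.4], 0.76)]
```

View pics/z2.png

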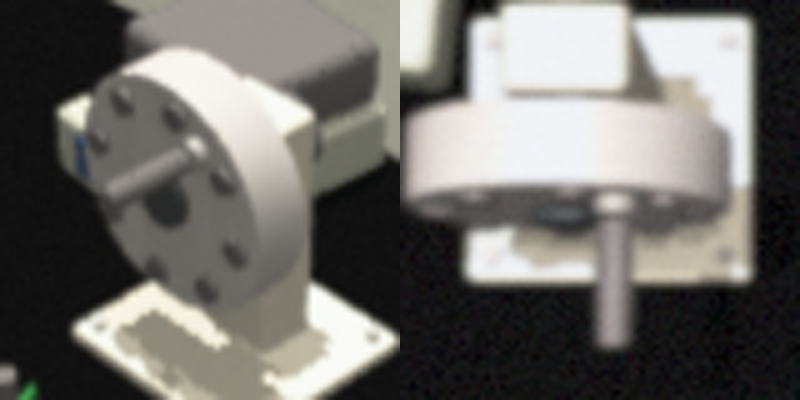

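Run:
```python
from h import *
from scipy.optimize import least_squares as L
np.set_printoptions(precision=4,suppress=True)
s=get_image("side");t=get_image("top")
def fit(pts,x0):
    def f(p):
        c,sn=np.cos(p[2]),np.sin(p[2]);r=[]
        for (lx,ly,z),a,b in pts:
            X=[p[0]+c*lx-sn*ly,p[1]+sn*lx+c*ly,z]
            if a is not None:r.extend(proj(s,X)-a)
            if b is not None:r.extend(proj(t,X)-b)
        return np.array(r)
    o=L(f,x0); print(o.x,np.degrees(o.x[2]),np.round(f(o.x),1))
fit([((0,0,.122),(303,217.5),None),((0,0,.139),(303,213.5),(316.8,223.2)),((0,.038,.095),(294.5,217.9),(303.2,224.8)),((0,-.038,.095),(312.7,229.3),(330.5,222.6))],[.46,.02,0])
print("plate",[atz(t,p,.008) for p in((237.2,186.4),(294.4,186.4),(238,133.6),(295,133.6))])
def f(p):
    c,sn=np.cos(p[2]),np.sin(p[2]);r=[]
    for (lx,ly,z),a,b in [((-.081,-.06*np.sin(p[3]),.17+.06*np.cos(p[3])),(290,163.5),(266.6,198.2)),
       ((-.013,-.06*np.sin(p[3]),.17+.06*np.cos(p[3])),(307,155),(266.6,170.6)),
       ((0,.09,.17),None,(225.3,170.5)),((0,-.09,.17),None,(289.6,168.3)),((0,0,.17),(301.3,165.2),None)]:
        X=[p[0]+c*lx-sn*ly,p[1]+sn*lx+c*ly,z]
        if a is not None:r.extend(proj(s,X)-a)
        if b is not None:r.extend(proj(t,X)-b)
    return np.array(r)
o=L(f,[.61,.18,0,.4]);print(o.x,np.round(f(o.x),1))
```

```text
[0.4639 0.0184 0.073 ] 4.1820264447956275 [-0.1 -0.2 -0.2 -0.2  0.3 -0.1 -0.2  0.2  1.1 -0.3 -0.6  0.1 -0.7 -0.3]
plate [array([0.5873, 0.2732, 0.008 ]), array([0.5854, 0.0897, 0.008 ]), array([0.76  , 0.2717, 0.008 ]), array([0.7585, 0.0867, 0.008 ])]
[0.6136 0.1822 0.0191 0.5339] [ 0.2  0.4  0.3 -1.4 -1.5  0.4 -0.1  0.7  0.2  0.3  0.5  0.7  0.8 -2.4]
```

```bash
cat >> h.py <<'E'
def go(*targets):
    "targets: x,y,z,world yaw deg of tool y axis minus 90; prints delta in tool frame from present pose"
    st=get_state(); r=rot(st["ee_rot"]); y=r.apply([0,1,0]); cur=np.degrees(np.arctan2(y[1],y[0]))-90
    print("at",np.round(st["position"],4),"yaw",round(cur,2),"tilt",np.round(r.apply([0,0,1]),4),"t",round(st["clock"],2),"F",np.round(st["contact_force"],1))
    for a in targets:
        d=r.inv().apply(np.array(a[:3])-st["position"])*1000
        print(a,"->",np.round(d,1),"turn",round(-(a[3]-cur),1))
E
python3 -c "
from h import *
go((.464,.0184,.26,4.2))"
```

```text
at [0.21   0.5353 0.2483] yaw -21.42 tilt [ 1.e-04  1.e-04 -1.e+00] t 1.85 F [-0.3 -0.3  0.7]
(0.464, 0.0184, 0.26, 4.2) -> [-425.2 -388.5  -11.7] turn -25.6
```

Emit:
apply_moves(deltas=[70,-35,-32,-10,-2,70,-70,-64,-11.7,-4,60,-106,-97,-11.7,-7,60,-142,-130,-11.7,-9,60,-178,-162,-11.7,-11,60,-213,-195,-11.7,-13,60,-248,-227,-11.7,-15,60,-284,-259,-11.7,-17.5,60,-319,-292,-11.7,-20,60,-355,-324,-11.7,-22,60,-390,-356,-11.7,-24,60,-425.2,-388.5,-11.7,-25.6])

```text
clock: 2.85
position: [0.4306, 0.0855, 0.2604]
ee_rot: [0.001, -0.037, 0.999, 0.0]
contact_force: [0.7, 0.8, 0.1]
width: 0.0599
gripper_force: 0.0
```

Emit:
apply_moves(deltas=[60,0,0,0,0,60,0,0,0,0])

```text
clock: 3.02
position: [0.431, 0.0854, 0.26]
ee_rot: [0.0, -0.034, 0.999, 0.0]
contact_force: [-1.2, 0.2, -0.3]
width: 0.0598
gripper_force: 0.0
```

```bash
python3 -c "
from h import *
print(get_state()['width'])
go((.464,.0184,.12,4.2))"
```

```text
0.05983154025661089
at [0.431  0.0854 0.26  ] yaw 3.86 tilt [ 1.e-04  1.e-04 -1.e+00] t 3.02 F [-1.2  0.2 -0.3]
(0.464, 0.0184, 0.12, 4.2) -> [-28.4 -69.1 140. ] turn -0.3
```

Emit:
apply_moves(deltas=[60,-14,-35,0,-0.3,60,-28.4,-69.1,0,-0.3,60,-28.4,-69.1,30,-0.3,60,-28.4,-69.1,60,-0.3,60,-28.4,-69.1,90,-0.3,60,-28.4,-69.1,115,-0.3,60,-28.4,-69.1,130,-0.3,60,-28.4,-69.1,140,-0.3,60,-28.4,-69.1,140,-0.3])

```text
clock: 3.77
position: [0.4612, 0.0224, 0.1179]
ee_rot: [-0.003, -0.04, 0.999, 0.001]
contact_force: [-1.5, 0.7, 0.1]
width: 0.0598
gripper_force: 0.0
```

```bash
python3 -c "
from h import *
go((.464,.0184,.12,4.2))
s=get_image('side');t=get_image('top')
def crop(im,c,r):
    a=im['frame'][:,:,::-1];x,y=int(c[0])-r,int(c[1])-r
    return cv2.resize(a[y:y+2*r,x:x+2*r],(400,400),interpolation=cv2.INTER_CUBIC)
cv2.imwrite('pics/z3.png',np.hstack([crop(s,(303,215),40),crop(t,(317,220),40)]))"
```

```text
at [0.4612 0.0224 0.1179] yaw 4.59 tilt [-0.0054  0.0012 -1.    ] t 3.77 F [-1.5  0.7  0.1]
(0.464, 0.0184, 0.12, 4.2) -> [-2.5 -4.2 -2.1] turn 0.4
```

View pics/z3.png

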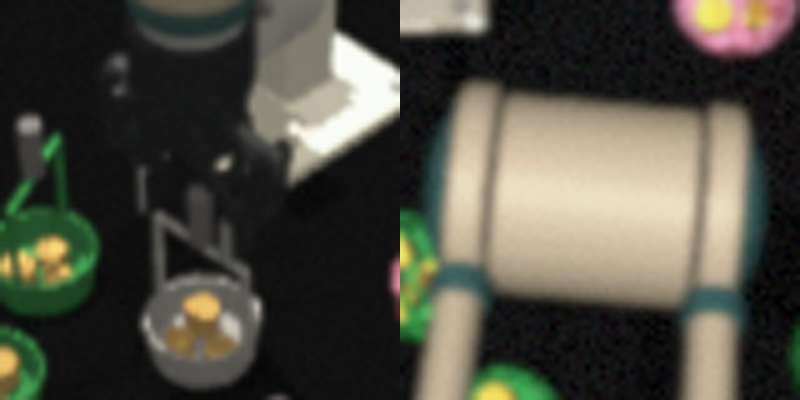

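The stem is between the fingers in the side view (crop 200,215). Closing.

Emit:
apply_moves(deltas=[60,0,0,0,0,60,0,0,0,0])

```text
clock: 4.03
position: [0.4642, 0.0211, 0.1211]
ee_rot: [0.001, -0.039, 0.999, -0.0]
contact_force: [-0.0, 0.1, -0.5]
width: 0.06
gripper_force: 0.0
```

```bash
python3 -c "
from h import *
go((.464,.0184,.12,4.2))"
```

```text
at [0.4642 0.0211 0.1211] yaw 4.53 tilt [ 2.3e-03 -1.0e-04 -1.0e+00] t 4.03 F [-0.   0.1 -0.5]
(0.464, 0.0184, 0.12, 4.2) -> [ 0.4 -2.6  1.1] turn 0.3
```

Emit:
apply_moves(deltas=[60,0,-2.5,1,0,60,0,-2.5,1,0,0,0,-2.5,1,0,0,0,-2.5,1,0,0,0,-2.5,1,0,0,0,-2.5,1,0,0,0,-2.5,1,0,0,0,-2.5,1,0], squeeze=60)

```text
clock: 4.7
position: [0.4635, 0.0181, 0.1188]
ee_rot: [-0.0, -0.039, 0.999, 0.0]
contact_force: [0.2, 0.6, -1.1]
width: 0.0148
gripper_force: 58.3
```

Emit:
apply_moves(deltas=[0,0,0,0,0,0,0,0,0,0,0,0,0,0,0])

```text
clock: 4.95
position: [0.4635, 0.0181, 0.1188]
ee_rot: [-0.0, -0.039, 0.999, 0.0]
contact_force: [-0.1, 0.9, -1.6]
width: 0.0147
gripper_force: 58.3
```

```bash
python3 -c "
from h import *
go((.464,.0184,.29,4.2),(.4927,-.192,.29,-8.2),(.4927,-.192,.219,-8.2),(.6015,-.2082,.219,-8.2))"
```

```text
at [0.4635 0.0181 0.1188] yaw 4.48 tilt [-4.e-04  1.e-04 -1.e+00] t 4.95 F [-0.1  0.9 -1.6]
(0.464, 0.0184, 0.29, 4.2) -> [  -0.5    0.2 -171.2] turn 0.3
(0.4927, -0.192, 0.29, -8.2) -> [ -12.6 -211.8 -171.2] turn 12.7
(0.4927, -0.192, 0.219, -8.2) -> [ -12.7 -211.8 -100.2] turn 12.7
(0.6015, -0.2082, 0.219, -8.2) -> [-119.9 -236.4 -100.3] turn 12.7
```

Emit:
apply_moves(deltas=[0,0,0,-15,0,0,0,0,-40,0,0,0,0,-70,0,0,0,0,-100,0,0,0,0,-130,0,0,0,0,-155,0,0,0,-8,-171,0,0,-2,-30,-171,2,0,-4,-55,-171,4,0,-5,-80,-171,6,0,-7,-110,-171,8,0,-8,-135,-171,10])

```text
clock: 5.95
position: [0.4822, -0.1174, 0.2898]
ee_rot: [0.0, 0.049, 0.999, -0.0]
contact_force: [0.0, 0.5, -2.1]
width: 0.0145
gripper_force: 58.7
```

```bash
python3 -c "
from h import *
print(get_state()['width'])
go((.4927,-.192,.29,-8.2),(.4927,-.192,.219,-8.2))"
```

```text
0.014524511791888102
at [ 0.4822 -0.1174  0.2898] yaw -5.61 tilt [ 1.e-04 -5.e-04 -1.e+00] t 5.95 F [ 0.   0.5 -2.1]
(0.4927, -0.192, 0.29, -8.2) -> [-17.7 -73.2  -0.1] turn 2.6
(0.4927, -0.192, 0.219, -8.2) -> [-17.7 -73.2  70.9] turn 2.6
```

Emit:
apply_moves(deltas=[0,-5,-20,0,1,0,-9,-40,0,2,0,-14,-58,0,2.6,0,-17.7,-73.2,0,2.6,0,-17.7,-73.2,15,2.6,0,-17.7,-73.2,35,2.6,0,-17.7,-73.2,55,2.6,0,-17.7,-73.2,71,2.6,0,-17.7,-73.2,71,2.6,0,-17.7,-73.2,71,2.6,0,-17.7,-73.2,71,2.6])

```text
clock: 6.87
position: [0.4934, -0.1907, 0.2199]
ee_rot: [0.001, 0.071, 0.998, -0.0]
contact_force: [0.5, -0.3, -1.3]
width: 0.0146
gripper_force: 58.6
```

```bash
python3 -c "
from h import *
go((.6015,-.2082,.219,-8.2))
s=get_image('side');t=get_image('top')
def crop(im,c,r):
    a=im['frame'][:,:,::-1];x,y=int(c[0])-r,int(c[1])-r
    return cv2.resize(a[y:y+2*r,x:x+2*r],(400,400),interpolation=cv2.INTER_CUBIC)
cv2.imwrite('pics/z4.png',np.hstack([crop(s,(375,225),45),crop(t,(395,180),45)]))"
```

```text
at [ 0.4934 -0.1907  0.2199] yaw -8.1 tilt [ 1.4e-03 -6.0e-04 -1.0e+00] t 6.87 F [ 0.5 -0.3 -1.3]
(0.6015, -0.2082, 0.219, -8.2) -> [-109.5   -2.1    1. ] turn 0.1
```

View pics/z4.png

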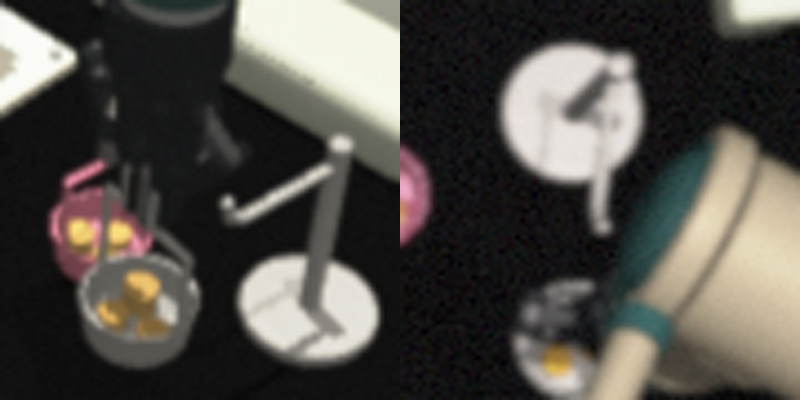

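The caddy is held in front of the hook and lined up with the tip (side crop 228,205). Advance.

Emit:
apply_moves(deltas=[0,-10,-0.3,1,0,0,-25,-0.6,1,0,0,-40,-1,1,0,0,-55,-1.2,1,0,0,-70,-1.5,1,0,0,-85,-1.8,1,0,0,-98,-2,1,0,0,-107,-2,1,0,0,-109.5,-2,1,0,0,-109.5,-2,1,0,0,-109.5,-2,1,0])

```text
clock: 7.88
position: [0.6005, -0.2077, 0.2179]
ee_rot: [-0.0, 0.071, 0.997, 0.0]
contact_force: [-0.0, -0.3, -2.4]
width: 0.0146
gripper_force: 58.7
```

```bash
python3 -c "
from h import *
go((.6015,-.2082,.181,-8.2))
s=get_image('side');t=get_image('top')
def crop(im,c,r):
    a=im['frame'][:,:,::-1];x,y=int(c[0])-r,int(c[1])-r
    return cv2.resize(a[y:y+2*r,x:x+2*r],(400,400),interpolation=cv2.INTER_CUBIC)
cv2.imwrite('pics/z5.png',np.hstack([crop(s,(395,220),40),crop(t,(395,180),45)]))"
```

```text
at [ 0.6005 -0.2077  0.2179] yaw -8.11 tilt [-9.e-04  3.e-04 -1.e+00] t 7.88 F [-0.  -0.3 -2.4]
(0.6015, -0.2082, 0.181, -8.2) -> [-1.1 -0.4 36.9] turn 0.1
```

View pics/z5.png

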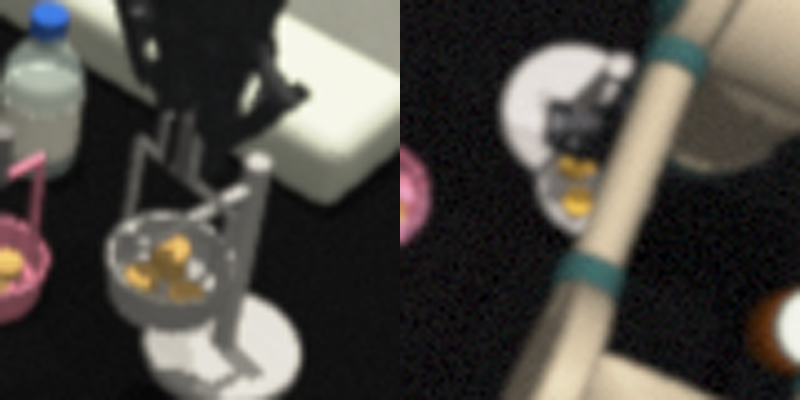

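```bash
python3 -c "
from h import *
s=get_image('side'); a=cv2.imread('pics/s0.png')[:,:,::-1]
c,sn=np.cos(-.147),np.sin(-.147)
for d in np.arange(.055,-.04,-.008):
    p=proj(s,[.6015+c*d,-.2082+sn*d,.154]); i,j=np.round(p).astype(int)
    print(round(d,3),(i,j),a[j,i],s['frame'][j,i], s['frame'][j-1:j+2,i-1:i+2].mean(2).round().ravel())
for z in(.154,.165,.176):
    p=proj(s,[.6015-c*.039,-.2082-sn*.039,z]); i,j=np.round(p).astype(int); print('tip',z,(i,j),a[j,i],s['frame'][j,i])
for l,z in((.038,.194),(-.038,.194),(-.038,.13),(.038,.13),(0,.194)):
    print('bar',l,z,proj(s,[.6005-sn*l,-.2077+c*l,z]))
"
```

```text
0.055 (np.int64(403), np.int64(217)) [164 160 152] [167 164 156] [ 71.  94.  93. 158. 162. 134. 209. 191. 151.]
0.047 (np.int64(402), np.int64(218)) [212 207 197] [215 211 200] [115. 158. 162. 184. 209. 191. 197. 174. 141.]
0.039 (np.int64(400), np.int64(220)) [181 177 168] [163 160 152] [147. 200. 197. 134. 158. 142. 101. 110.  93.]
0.031 (np.int64(398), np.int64(221)) [184 180 171] [110 108 102] [121. 110. 134. 147. 107. 101. 133.  91.  74.]
0.023 (np.int64(396), np.int64(222)) [192 188 179] [168 165 156] [134. 150. 147. 176. 163. 133. 148. 117.  79.]
0.015 (np.int64(394), np.int64(223)) [198 193 183] [166 162 155] [133. 156. 176. 162. 161. 148. 114. 117. 122.]
0.007 (np.int64(392), np.int64(224)) [205 201 190] [114 111 106] [105. 124. 162. 108. 110. 114. 107. 101.  98.]
-0.001 (np.int64(390), np.int64(225)) [203 199 189] [111 109 102] [ 99. 103. 108. 103. 107. 107. 111. 114. 105.]
-0.009 (np.int64(388), np.int64(226)) [207 202 192] [111 108 101] [ 94.  95. 103. 103. 107. 111. 110. 114. 129.]
-0.017 (np.int64(386), np.int64(227)) [207 203 193] [111 108 102] [ 97. 100. 103. 105. 107. 110. 113. 111. 124.]
-0.025 (np.int64(384), np.int64(228)) [180 176 167] [152 149 141] [132. 127. 105. 152. 147. 113. 121. 123. 103.]
-0.033 (np.int64(382), np.int64(230)) [58 57 55] [115 112 106] [ 88. 100. 121.  95. 111. 138. 103. 124. 156.]
tip 0.154 (np.int64(380), np.int64(230)) [34 34 33] [97 95 89]
tip 0.165 (np.int64(381), np.int64(228)) [89 87 83] [94 92 88]
tip 0.176 (np.int64(381), np.int64(225)) [186 182 173] [197 194 184]
bar 0.038 0.194 [382.40967908 207.68102098]
bar -0.038 0.194 [400.98592733 222.30311104]
bar -0.038 0.13 [397.90130932 238.28604873]
bar 0.038 0.13 [380.07337808 223.56731   ]
bar 0 0.194 [391.51710981 214.8489936 ]
```

Emit:
apply_moves(deltas=[0,-1,0,8,0,0,-1,0,16,0,0,-1,0,23,0,0,-1,0,28,0,0,-1,0,31,0,0,-1,0,34,0,0,-1,0,34,0])

```text
clock: 8.62
position: [0.6016, -0.2078, 0.1831]
ee_rot: [-0.001, 0.071, 0.997, 0.0]
contact_force: [-0.1, 1.0, -1.4]
width: 0.0149
gripper_force: 58.7
```

Emit:
apply_moves(deltas=[0,0,0,1,0,0,0,0,2,0,0,0,0,2,0])

```text
clock: 8.87
position: [0.602, -0.208, 0.1821]
ee_rot: [0.0, 0.071, 0.997, -0.0]
contact_force: [0.0, -0.8, -1.4]
width: 0.0144
gripper_force: 58.7
```

Emit:
apply_moves(deltas=[0,0,0,1,0,0,0,0,2,0,0,0,0,2,0])

```text
clock: 9.12
position: [0.6021, -0.2081, 0.1804]
ee_rot: [0.0, 0.071, 0.997, -0.0]
contact_force: [-0.5, 0.2, 0.2]
width: 0.0145
gripper_force: 59.0
```

```bash
python3 -c "
from h import *
for _ in range(3): get_image('top'); print(get_state()['contact_force'], get_state()['position'])"
```

```text
[-0.07114595 -0.6101037  -1.03978341] [ 0.60206473 -0.20804299  0.18035473]
[-0.1351571   0.6794205   0.30176729] [ 0.60208893 -0.20805008  0.18036276]
[-0.04219513  0.48787889 -0.57960403] [ 0.60206961 -0.20805326  0.18032089]
```

Emit:
apply_moves(deltas=[0,0,0,1,0,0,0,0,1,0])

```text
clock: 9.43
position: [0.6022, -0.2081, 0.18]
ee_rot: [0.001, 0.071, 0.997, -0.0]
contact_force: [-1.1, 0.1, 3.8]
width: 0.0146
gripper_force: 59.5
```

```bash
python3 -c "
from h import *
for _ in range(3): get_image('top'); print(get_state()['contact_force'], get_state()['position'])"
```

```text
[0.04340362 0.36304753 4.93657697] [ 0.60216825 -0.20809905  0.18003332]
[-0.85929629  0.13971391  5.48235813] [ 0.60214739 -0.20806732  0.17995312]
[-1.07662851  0.97560322  6.58362622] [ 0.60216091 -0.20809238  0.17996884]
```

Emit:
apply_moves(deltas=[0,0,0,-0.7,0,16,0,0,-0.7,0,19,0,0,-0.7,0,25,0,0,-0.7,0,35,0,0,-0.7,0,50,0,0,-0.7,0,50,0,0,-0.7,0])

```text
clock: 10.17
position: [0.6018, -0.208, 0.1794]
ee_rot: [-0.0, 0.071, 0.997, 0.0]
contact_force: [0.2, 0.4, -0.3]
width: 0.0503
gripper_force: 0.0
```

Emit:
apply_moves(deltas=[50,0,0,0,0,50,0,0,-10,0,50,0,0,-30,0,50,0,0,-60,0,50,0,0,-90,0,50,0,0,-120,0,50,0,0,-120,0])

```text
clock: 10.75
position: [0.6045, -0.2092, 0.3079]
ee_rot: [0.006, 0.071, 0.997, -0.002]
contact_force: [0.9, -0.4, 0.6]
width: 0.0502
gripper_force: 0.0
```

```bash
python3 -c "
from h import *
go((.544,.15,.32,0))
s=get_image('side');t=get_image('top')
print([(x['point'],x['score']) for x in place_of('caddy_grip',s)], proj(s,[.602,-.208,.154+.003+.027]))
def crop(im,c,r):
    a=im['frame'][:,:,::-1];x,y=int(c[0])-r,int(c[1])-r
    return cv2.resize(a[y:y+2*r,x:x+2*r],(400,400),interpolation=cv2.INTER_CUBIC)
cv2.imwrite('pics/z6.png',np.hstack([crop(s,(395,225),35),crop(t,(265,170),40)]))"
```

```text
at [ 0.6045 -0.2092  0.3079] yaw -8.11 tilt [ 0.0124 -0.0058 -0.9999] t 10.75 F [ 0.9 -0.4  0.6]
(0.544, 0.15, 0.32, 0) -> [110.4 347.  -15. ] turn -8.1
[([319.0, 258.9], 0.86), ([390.9, 219.7], 0.79), ([256.3, 228.9], 0.78), ([354.8, 209.8], 0.77), ([270.1, 203.1], 0.67)] [391.48630729 217.21742214]
```

View pics/z6.png

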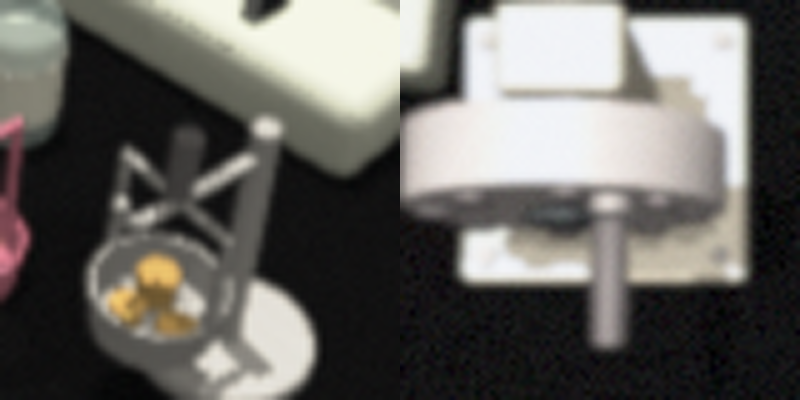

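The caddy hangs with its bar across the hook wire (side crop 180,200). The rotor has not moved. Next I locate the handle.

```bash
python3 -c "
from h import *
np.set_printoptions(precision=4,suppress=True)
s=get_image('side');t=get_image('top')
print('top line',atz(t,(266.8,198.2),.2217),atz(t,(266.8,171),.2217))
print('tri front',T((290,163.5),(266.7,198.2),s,t),'mid',T((298.5,159.2),(266.7,184.4),s,t),'base',T((307,155),(266.7,170.8),s,t))
for n in('handle','rotor_axis','rotor','stand'):
  for _ in range(3):
    s=get_image('side');t=get_image('top')
    a=place_of(n,s)[:1];b=place_of(n,t)[:1]
    if a and b: print(n,a[0]['point'],b[0]['point'],T(a[0]['point'],b[0]['point'],s,t))
go((.546,.15,.33,0))
"
```

```text
top line [0.5294 0.1505 0.2217] [0.6019 0.1505 0.2217]
tri front (array([0.5302, 0.1494, 0.2249]), np.float64(0.0028)) mid (array([0.5668, 0.1496, 0.2238]), np.float64(0.0028)) base (array([0.6036, 0.1494, 0.2229]), np.float64(0.0038))
handle [296.5, 160.2] [266.8, 190.2] (array([0.5528, 0.1472, 0.2278]), np.float64(0.0076))
handle [297.9, 162.2] [267.2, 187.4] (array([0.5609, 0.1484, 0.2155]), np.float64(0.0056))
handle [296.4, 160.2] [269.5, 188.1] (array([0.5547, 0.1429, 0.2292]), np.float64(0.0015))
rotor_axis [298.0, 163.6] [257.7, 173.6] (array([0.6005, 0.1841, 0.1725]), np.float64(0.0061))
rotor_axis [298.0, 164.5] [257.5, 171.1] (array([0.6069, 0.1877, 0.1639]), np.float64(0.0112))
rotor_axis [300.1, 163.8] [258.4, 173.8] (array([0.6022, 0.1801, 0.1727]), np.float64(0.0002))Traceback (most recent call last):
  File "<string>", line 10, in <module>
    a=place_of(n,s)[:1];b=place_of(n,t)[:1]
      ~~~~~~~~^^^^^
ValueError: it knows: beaker, caddy_bar, caddy_grip, flask, handle, hook_seat, jar, reagent, rotor_axis, stand, tape
```

Emit:
apply_moves(deltas=[50,5,20,-10,-1,50,15,50,-15,-2,50,27,85,-15,-3,50,38,120,-15,-4,50,50,155,-15,-5,50,61,190,-15,-6,50,72,225,-15,-7,50,83,260,-15,-8,50,93,290,-15,-8,50,101,318,-15,-8,50,106,338,-15,-8,50,107.5,347,-15,-8.1])

```text
clock: 13.3
position: [0.5437, 0.1535, 0.315]
ee_rot: [0.0, -0.001, 1.0, 0.001]
contact_force: [-0.1, -1.1, -0.5]
width: 0.0502
gripper_force: 0.0
```

Emit:
apply_moves(deltas=[50,0,0,0,0,50,0,0,0,0])

```text
clock: 13.47
position: [0.5446, 0.1502, 0.3147]
ee_rot: [0.0, -0.0, 1.0, -0.001]
contact_force: [-0.0, 0.2, 0.5]
width: 0.0497
gripper_force: 0.0
```

```bash
python3 -c "
from h import *
go((.547,.15,.30,0),(.547,.15,.221,0))"
```

```text
at [0.5446 0.1502 0.3147] yaw 0.02 tilt [ 2.0e-04 -1.1e-03 -1.0e+00] t 13.47 F [-0.   0.2  0.5]
(0.547, 0.15, 0.3, 0) -> [-2.4 -0.2 14.7] turn 0.0
(0.547, 0.15, 0.221, 0) -> [-2.3 -0.1 93.7] turn 0.0
```

Emit:
apply_moves(deltas=[50,-1,0,20,0,50,-2,0,45,0,50,-2,0,65,0,50,-2,0,80,0,50,-2,0,90,0,50,-2,0,93.5,0,50,-2,0,93.5,0,50,-2,0,93.5,0])

```text
clock: 14.13
position: [0.5472, 0.1501, 0.222]
ee_rot: [0.001, 0.001, 1.0, 0.0]
contact_force: [0.1, -0.6, 0.1]
width: 0.0498
gripper_force: 0.0
```

Emit:
apply_moves(deltas=[30,0,0,0,0,25,0,0,0,0,22,0,0,0,0,22,0,0,0,0], squeeze=30)

```text
clock: 14.47
position: [0.5467, 0.1508, 0.2218]
ee_rot: [0.001, 0.0, 1.0, 0.0]
contact_force: [0.1, -0.0, -1.1]
width: 0.0219
gripper_force: 0.0
```

Emit:
apply_moves(deltas=[0,0,0,0,0,0,0,0,0,0,0,0,0,0,0,0,0,0,0,0], squeeze=30)

```text
clock: 14.8
position: [0.5467, 0.1511, 0.2218]
ee_rot: [0.001, 0.0, 1.0, 0.0]
contact_force: [-1.5, 2.0, 4.1]
width: 0.0183
gripper_force: 29.5
```

```bash
cat >> h.py <<'E'
def arc(q0,steps,n,w,corr=(0,0)):
    "deltas (tool y,z mm) along circle, q0 deg, steps=list of end angles, n rows each; corr world y,z mm on first seg"
    c=lambda q:60*np.array([-np.sin(np.radians(q)),np.cos(np.radians(q))])
    for k,q1 in enumerate(steps):
        out=[]
        for i in range(1,n+1):
            d=c(q0+(q1-q0)*i/n)-c(q0)
            if k==0: d=d+np.array(corr)*i/n
            out+=[w,0,round(d[0],1),round(-d[1],1),0]
        print(q1,out); q0=q1
E
python3 -c "
from h import *
arc(31,[45,60],5,0)"
```

```text
45 [0, 0, np.float64(-2.5), np.float64(1.6), 0, 0, 0, np.float64(-4.9), np.float64(3.3), 0, 0, 0, np.float64(-7.2), np.float64(5.1), 0, 0, 0, np.float64(-9.4), np.float64(7.0), 0, 0, 0, np.float64(-11.5), np.float64(9.0), 0]
60 [0, 0, np.float64(-2.2), np.float64(2.3), 0, 0, 0, np.float64(-4.2), np.float64(4.7), 0, 0, 0, np.float64(-6.1), np.float64(7.2), 0, 0, 0, np.float64(-7.9), np.float64(9.7), 0, 0, 0, np.float64(-9.5), np.float64(12.4), 0]
```

Emit:
apply_moves(deltas=[0,0,-2.5,1.6,0,0,0,-4.9,3.3,0,0,0,-7.2,5.1,0,0,0,-9.4,7.0,0,0,0,-11.5,9.0,0], squeeze=60)

```text
clock: 15.22
position: [0.5466, 0.1413, 0.2143]
ee_rot: [0.001, 0.0, 1.0, 0.002]
contact_force: [-3.3, 5.0, 11.1]
width: 0.0176
gripper_force: 58.2
```

Emit:
apply_moves(deltas=[0,0,-2.2,2.3,0,0,0,-4.2,4.7,0,0,0,-6.1,7.2,0,0,0,-7.9,9.7,0,0,0,-9.5,12.4,0])

```text
clock: 15.63
position: [0.5465, 0.1311, 0.2015]
ee_rot: [0.001, 0.0, 1.0, 0.001]
contact_force: [-3.2, 4.7, 10.1]
width: 0.0175
gripper_force: 58.3
```

```bash
python3 -c "
from h import *
print(get_state()['width'])
go((.547,.13,.2,0))
arc(60,[90,120,150,180],6,0)" | sed 's/np.float64(\([-0-9.]*\))/\1/g'
```

```text
0.017535403871925287
at [0.5465 0.1311 0.2015] yaw -0.02 tilt [ 0.0017  0.003  -1.    ] t 15.63 F [-3.2  4.7 10.1]
(0.547, 0.13, 0.2, 0) -> [-0.5 -1.1  1.5] turn -0.0
90 [0, 0, -2.4, 4.6, 0, 0, 0, -4.4, 9.5, 0, 0, 0, -6.0, 14.5, 0, 0, 0, -7.1, 19.6, 0, 0, 0, -7.8, 24.8, 0, 0, 0, -8.0, 30.0, 0]
120 [0, 0, 0.2, 5.2, 0, 0, 0, 0.9, 10.4, 0, 0, 0, 2.0, 15.5, 0, 0, 0, 3.6, 20.5, 0, 0, 0, 5.6, 25.4, 0, 0, 0, 8.0, 30.0, 0]
150 [0, 0, 2.8, 4.4, 0, 0, 0, 6.0, 8.6, 0, 0, 0, 9.5, 12.4, 0, 0, 0, 13.4, 16.0, 0, 0, 0, 17.5, 19.1, 0, 0, 0, 22.0, 22.0, 0]
180 [0, 0, 4.6, 2.4, 0, 0, 0, 9.5, 4.4, 0, 0, 0, 14.5, 6.0, 0, 0, 0, 19.6, 7.1, 0, 0, 0, 24.8, 7.8, 0, 0, 0, 30.0, 8.0, 0]
```

Emit:
apply_moves(deltas=[0,0,-2.4,4.6,0,0,0,-4.4,9.5,0,0,0,-6.0,14.5,0,0,0,-7.1,19.6,0,0,0,-7.8,24.8,0,0,0,-8.0,30.0,0])

```text
clock: 16.13
position: [0.5465, 0.1226, 0.1708]
ee_rot: [0.001, 0.0, 1.0, 0.001]
contact_force: [-2.1, 3.8, 8.4]
width: 0.0175
gripper_force: 58.3
```

Emit:
apply_moves(deltas=[0,0,0.2,5.2,0,0,0,0.9,10.4,0,0,0,2.0,15.5,0,0,0,3.6,20.5,0,0,0,5.6,25.4,0,0,0,8.0,30.0,0])

```text
clock: 16.63
position: [0.5465, 0.1307, 0.1406]
ee_rot: [0.0, 0.0, 1.0, 0.001]
contact_force: [-1.4, 2.9, 8.2]
width: 0.0173
gripper_force: 58.4
```

```bash
cat > f.py <<'E'
from h import *
C=np.array([.182,.170])
st=get_state(); p=st["position"][1:]-C; f=st["contact_force"]
q=np.arctan2(-p[0],p[1]); t=np.array([-np.cos(q),-np.sin(q)]); r=np.array([-np.sin(q),np.cos(q)])
print("q",round(np.degrees(q),1),"R",round(np.hypot(*p)*1000,1),"Ftan",round(-f[1:]@t,1),"Frad",round(f[1:]@r,1),"Fx",round(f[0],1),"w",st["width"],st["position"],st["clock"])
E
python3 f.py
```

```text
q 119.8 R 59.1 Ftan 5.7 Frad -6.6 Fx -1.4 w 0.01726654467601559 [0.54650383 0.13071541 0.14060462] 16.6333
```

Emit:
apply_moves(deltas=[0,0,2.8,4.2,0,0,0,6.0,8.2,0,0,0,9.5,11.9,0,0,0,13.4,15.3,0,0,0,17.5,18.3,0,0,0,22.0,21.0,0])

```text
clock: 17.13
position: [0.5467, 0.1517, 0.1194]
ee_rot: [0.0, 0.0, 1.0, -0.0]
contact_force: [-1.2, 0.6, 5.7]
width: 0.0174
gripper_force: 58.4
```

Emit:
apply_moves(deltas=[0,0,4.6,2.4,0,0,0,9.5,4.4,0,0,0,14.5,6.0,0,0,0,19.6,7.1,0,0,0,24.8,7.8,0,0,0,30.0,8.0,0])

```text
clock: 17.63
position: [0.5469, 0.1817, 0.1108]
ee_rot: [0.0, 0.0, 1.0, -0.0]
contact_force: [0.1, -1.6, 5.1]
width: 0.0173
gripper_force: 58.6
```

```bash
python3 f.py;  python3 -c "
from h import *
arc(180,[210,240,270,300,330,360],6,0)" | sed 's/np.float64(\([-0-9.]*\))/\1/g'
```

```text
q 179.7 R 59.2 Ftan 1.6 Frad -5.1 Fx 0.1 w 0.01725459279562617 [0.54686463 0.1817237  0.11083773] 17.6333
210 [0, 0, 5.2, -0.2, 0, 0, 0, 10.4, -0.9, 0, 0, 0, 15.5, -2.0, 0, 0, 0, 20.5, -3.6, 0, 0, 0, 25.4, -5.6, 0, 0, 0, 30.0, -8.0, 0]
240 [0, 0, 4.4, -2.8, 0, 0, 0, 8.6, -6.0, 0, 0, 0, 12.4, -9.5, 0, 0, 0, 16.0, -13.4, 0, 0, 0, 19.1, -17.5, 0, 0, 0, 22.0, -22.0, 0]
270 [0, 0, 2.4, -4.6, 0, 0, 0, 4.4, -9.5, 0, 0, 0, 6.0, -14.5, 0, 0, 0, 7.1, -19.6, 0, 0, 0, 7.8, -24.8, 0, 0, 0, 8.0, -30.0, 0]
300 [0, 0, -0.2, -5.2, 0, 0, 0, -0.9, -10.4, 0, 0, 0, -2.0, -15.5, 0, 0, 0, -3.6, -20.5, 0, 0, 0, -5.6, -25.4, 0, 0, 0, -8.0, -30.0, 0]
330 [0, 0, -2.8, -4.4, 0, 0, 0, -6.0, -8.6, 0, 0, 0, -9.5, -12.4, 0, 0, 0, -13.4, -16.0, 0, 0, 0, -17.5, -19.1, 0, 0, 0, -22.0, -22.0, 0]
360 [0, 0, -4.6, -2.4, 0, 0, 0, -9.5, -4.4, 0, 0, 0, -14.5, -6.0, 0, 0, 0, -19.6, -7.1, 0, 0, 0, -24.8, -7.8, 0, 0, 0, -30.0, -8.0, 0]
```

Emit:
apply_moves(deltas=[0,0,5.2,-0.3,0,0,0,10.4,-1.1,0,0,0,15.5,-2.3,0,0,0,20.5,-4,0,0,0,25.4,-6.1,0,0,0,30.0,-8.5,0])

```text
clock: 18.13
position: [0.547, 0.2126, 0.119]
ee_rot: [0.0, 0.0, 1.0, 0.0]
contact_force: [5.0, -0.8, -3.9]
width: 0.0174
gripper_force: 58.6
```

Emit:
apply_moves(deltas=[0,0,4.4,-2.8,0,0,0,8.6,-6.0,0,0,0,12.4,-9.5,0,0,0,16.0,-13.4,0,0,0,19.1,-17.5,0,0,0,22.0,-22.0,0])

```text
clock: 18.63
position: [0.5472, 0.2348, 0.1412]
ee_rot: [0.001, 0.0, 1.0, 0.001]
contact_force: [5.2, -0.5, -4.2]
width: 0.0175
gripper_force: 58.7
```

```bash
python3 f.py
```

```text
q -118.6 R 60.1 Ftan 3.9 Frad 1.6 Fx 5.2 w 0.017523286342900152 [0.54721378 0.23476922 0.14124031] 18.6333
```

Emit:
apply_moves(deltas=[0,0,2.4,-4.6,0,0,0,4.4,-9.5,0,0,0,6.0,-14.5,0,0,0,7.1,-19.6,0,0,0,7.8,-24.8,0,0,0,8.0,-30.0,0])

```text
clock: 19.13
position: [0.5473, 0.2426, 0.1711]
ee_rot: [0.001, 0.0, 1.0, 0.001]
contact_force: [5.8, 0.0, -6.9]
width: 0.0173
gripper_force: 58.5
```

Emit:
apply_moves(deltas=[0,0,-0.2,-5.2,0,0,0,-0.9,-10.4,0,0,0,-2.0,-15.5,0,0,0,-3.6,-20.5,0,0,0,-5.6,-25.4,0,0,0,-8.0,-30.0,0])

```text
clock: 19.63
position: [0.5472, 0.2349, 0.2005]
ee_rot: [0.0, 0.0, 1.0, 0.001]
contact_force: [8.1, 2.7, -8.6]
width: 0.0174
gripper_force: 58.5
```

```bash
python3 f.py
```

```text
q -60.0 R 61.1 Ftan 8.8 Frad -2.0 Fx 8.1 w 0.017417705440600284 [0.54718673 0.23489763 0.20049567] 19.6333
```

Emit:
apply_moves(deltas=[0,0,-2.8,-4.4,0,0,0,-6.0,-8.6,0,0,0,-9.5,-12.4,0,0,0,-13.4,-16.0,0,0,0,-17.5,-19.1,0,0,0,-22.0,-22.0,0])

```text
clock: 20.13
position: [0.547, 0.2144, 0.2219]
ee_rot: [0.0, 0.0, 1.0, 0.003]
contact_force: [7.4, 5.8, -11.1]
width: 0.0176
gripper_force: 58.6
```

Emit:
apply_moves(deltas=[0,0,-4.6,-2.4,0,0,0,-9.5,-4.4,0,0,0,-14.5,-6.0,0,0,0,-19.6,-7.1,0,0,0,-24.8,-7.8,0,0,0,-30.0,-8.0,0])

```text
clock: 20.63
position: [0.5468, 0.1869, 0.2308]
ee_rot: [0.0, 0.0, 1.0, 0.005]
contact_force: [5.5, 11.7, -5.7]
width: 0.0176
gripper_force: 59.2
```

```bash
python3 f.py;python3 -c "
from h import *
arc(0,[30,60,90],6,0)" | sed 's/np.float64(\([-0-9.]*\))/\1/g'
```

```text
q -4.6 R 61.0 Ftan 12.1 Frad -4.7 Fx 5.5 w 0.017617137910851937 [0.54684671 0.18686881 0.23082706] 20.6333
30 [0, 0, -5.2, 0.2, 0, 0, 0, -10.4, 0.9, 0, 0, 0, -15.5, 2.0, 0, 0, 0, -20.5, 3.6, 0, 0, 0, -25.4, 5.6, 0, 0, 0, -30.0, 8.0, 0]
60 [0, 0, -4.4, 2.8, 0, 0, 0, -8.6, 6.0, 0, 0, 0, -12.4, 9.5, 0, 0, 0, -16.0, 13.4, 0, 0, 0, -19.1, 17.5, 0, 0, 0, -22.0, 22.0, 0]
90 [0, 0, -2.4, 4.6, 0, 0, 0, -4.4, 9.5, 0, 0, 0, -6.0, 14.5, 0, 0, 0, -7.1, 19.6, 0, 0, 0, -7.8, 24.8, 0, 0, 0, -8.0, 30.0, 0]
```

```bash
cat > fit.py <<'E'
import numpy as np
from scipy.optimize import least_squares as L
# y,z,fy,fz,dir
D=np.array([(.1413,.2143,5,11.1,1),(.1311,.2015,4.7,10.1,1),(.1226,.1708,3.8,8.4,1),(.1307,.1406,2.9,8.2,1),(.1517,.1194,.6,5.7,1),(.1817,.1108,-1.6,5.1,1),(.2126,.119,-.8,-3.9,1),(.2348,.1412,-.5,-4.2,1),(.2426,.1711,0,-6.9,1),(.2349,.2005,2.7,-8.6,1),(.2144,.2219,5.8,-11.1,1),(.1869,.2308,11.7,-5.7,1)]+EXTRA if 'EXTRA' in globals() else [(.1413,.2143,5,11.1,1),(.1311,.2015,4.7,10.1,1),(.1226,.1708,3.8,8.4,1),(.1307,.1406,2.9,8.2,1),(.1517,.1194,.6,5.7,1),(.1817,.1108,-1.6,5.1,1),(.2126,.119,-.8,-3.9,1),(.2348,.1412,-.5,-4.2,1),(.2426,.1711,0,-6.9,1),(.2349,.2005,2.7,-8.6,1),(.2144,.2219,5.8,-11.1,1),(.1869,.2308,11.7,-5.7,1)])
q=np.arctan2(.182-D[:,0],D[:,1]-.1705)
tau=D[:,2]*np.cos(q)+D[:,3]*np.sin(q)   # resist torque/.06 for + motion (signed)
s=D[:,4]
for free in(0,1):
    f=lambda p:(p[0]*s-p[1]*np.sin(q+p[2])+(p[3]*np.cos(q)+p[4]*np.sin(q) if free and len(set(s))>1 else 0)-tau)
    o=L(f,[7,5,-1.5,0,0]); p=o.x
    print("F0",p[0]*.06,"A",p[1]*.06,"phi",np.degrees(p[2]),"q_final",np.degrees(np.pi-p[2])%360,"bias",p[3:],"res",np.round(f(p),1))
E
python3 fit.py
```

```text
F0 0.4305633000155137 A 0.31578479403139115 phi -99.35262217483978 q_final 279.3526221748398 bias [0. 0.] res [ 0.3 -0.5 -0.4 -0.3  0.8  0.4 -0.4 -0.  -0.5  0.2  0.3  0.2]
F0 0.4305633000155137 A 0.31578479403139115 phi -99.35262217483978 q_final 279.3526221748398 bias [0. 0.] res [ 0.3 -0.5 -0.4 -0.3  0.8  0.4 -0.4 -0.  -0.5  0.2  0.3  0.2]
```

```bash
python3 -c "
from h import *
arc(0,[-30,-60,-90,-120,-150,-180],6,0)" | sed 's/np.float64(\([-0-9.]*\))/\1/g'
```

```text
-30 [0, 0, 5.2, 0.2, 0, 0, 0, 10.4, 0.9, 0, 0, 0, 15.5, 2.0, 0, 0, 0, 20.5, 3.6, 0, 0, 0, 25.4, 5.6, 0, 0, 0, 30.0, 8.0, 0]
-60 [0, 0, 4.4, 2.8, 0, 0, 0, 8.6, 6.0, 0, 0, 0, 12.4, 9.5, 0, 0, 0, 16.0, 13.4, 0, 0, 0, 19.1, 17.5, 0, 0, 0, 22.0, 22.0, 0]
-90 [0, 0, 2.4, 4.6, 0, 0, 0, 4.4, 9.5, 0, 0, 0, 6.0, 14.5, 0, 0, 0, 7.1, 19.6, 0, 0, 0, 7.8, 24.8, 0, 0, 0, 8.0, 30.0, 0]
-120 [0, 0, -0.2, 5.2, 0, 0, 0, -0.9, 10.4, 0, 0, 0, -2.0, 15.5, 0, 0, 0, -3.6, 20.5, 0, 0, 0, -5.6, 25.4, 0, 0, 0, -8.0, 30.0, 0]
-150 [0, 0, -2.8, 4.4, 0, 0, 0, -6.0, 8.6, 0, 0, 0, -9.5, 12.4, 0, 0, 0, -13.4, 16.0, 0, 0, 0, -17.5, 19.1, 0, 0, 0, -22.0, 22.0, 0]
-180 [0, 0, -4.6, 2.4, 0, 0, 0, -9.5, 4.4, 0, 0, 0, -14.5, 6.0, 0, 0, 0, -19.6, 7.1, 0, 0, 0, -24.8, 7.8, 0, 0, 0, -30.0, 8.0, 0]
```

Emit:
apply_moves(deltas=[0,0,5.2,0.2,0,0,0,10.4,0.9,0,0,0,15.5,2.0,0,0,0,20.5,3.6,0,0,0,25.4,5.6,0,0,0,30.0,8.0,0])

```text
clock: 21.13
position: [0.5471, 0.2113, 0.2236]
ee_rot: [0.001, 0.0, 1.0, -0.001]
contact_force: [3.7, -3.1, 0.8]
width: 0.017
gripper_force: 60.0
```

Emit:
apply_moves(deltas=[0,0,4.4,2.8,0,0,0,8.6,6.0,0,0,0,12.4,9.5,0,0,0,16.0,13.4,0,0,0,19.1,17.5,0,0,0,22.0,22.0,0])

```text
clock: 21.63
position: [0.5472, 0.2339, 0.2021]
ee_rot: [0.001, 0.0, 1.0, 0.0]
contact_force: [3.9, -3.7, 3.1]
width: 0.0174
gripper_force: 60.6
```

Emit:
apply_moves(deltas=[0,0,2.4,4.6,0,0,0,4.4,9.5,0,0,0,6.0,14.5,0,0,0,7.1,19.6,0,0,0,7.8,24.8,0,0,0,8.0,30.0,0])

```text
clock: 22.13
position: [0.5473, 0.2427, 0.172]
ee_rot: [0.001, 0.0, 1.0, 0.001]
contact_force: [3.6, -2.0, 7.3]
width: 0.0175
gripper_force: 60.9
```

```bash
python3 f.py
```

```text
q -88.1 R 60.7 Ftan -7.4 Frad -1.7 Fx 3.6 w 0.017516707127759 [0.54726966 0.2426799  0.17204685] 22.1333
```

Emit:
apply_moves(deltas=[0,0,-0.2,5.2,0,0,0,-0.9,10.4,0,0,0,-2.0,15.5,0,0,0,-3.6,20.5,0,0,0,-5.6,25.4,0,0,0,-8.0,30.0,0])

```text
clock: 22.63
position: [0.5473, 0.2357, 0.1427]
ee_rot: [0.001, 0.0, 1.0, 0.002]
contact_force: [2.8, 1.9, 11.0]
width: 0.0172
gripper_force: 61.3
```

Emit:
apply_moves(deltas=[0,0,-2.8,4.4,0,0,0,-6.0,8.6,0,0,0,-9.5,12.4,0,0,0,-13.4,16.0,0,0,0,-17.5,19.1,0,0,0,-22.0,22.0,0])

```text
clock: 23.13
position: [0.5472, 0.2159, 0.1209]
ee_rot: [0.001, 0.001, 1.0, 0.004]
contact_force: [2.0, 8.3, 9.5]
width: 0.0176
gripper_force: 61.2
```

Emit:
apply_moves(deltas=[0,0,-4.6,2.0,0,0,0,-9.5,3.8,0,0,0,-14.5,5.2,0,0,0,-19.6,6.2,0,0,0,-24.8,6.8,0,0,0,-30.0,7.0,0])

```text
clock: 23.63
position: [0.5469, 0.1875, 0.1112]
ee_rot: [0.001, 0.001, 1.0, 0.006]
contact_force: [6.8, 12.8, -6.4]
width: 0.0177
gripper_force: 59.3
```

```bash
python3 f.py; python3 -c "
from h import *
arc(180,[210,240,270],6,0);arc(180,[150,120,90],6,0)" | sed 's/np.float64(\([-0-9.]*\))/\1/g'
```

```text
q -174.6 R 59.0 Ftan -12.1 Frad 7.6 Fx 6.8 w 0.017692244952469488 [0.54685457 0.18753637 0.111216  ] 23.6333
210 [0, 0, 5.2, -0.2, 0, 0, 0, 10.4, -0.9, 0, 0, 0, 15.5, -2.0, 0, 0, 0, 20.5, -3.6, 0, 0, 0, 25.4, -5.6, 0, 0, 0, 30.0, -8.0, 0]
240 [0, 0, 4.4, -2.8, 0, 0, 0, 8.6, -6.0, 0, 0, 0, 12.4, -9.5, 0, 0, 0, 16.0, -13.4, 0, 0, 0, 19.1, -17.5, 0, 0, 0, 22.0, -22.0, 0]
270 [0, 0, 2.4, -4.6, 0, 0, 0, 4.4, -9.5, 0, 0, 0, 6.0, -14.5, 0, 0, 0, 7.1, -19.6, 0, 0, 0, 7.8, -24.8, 0, 0, 0, 8.0, -30.0, 0]
150 [0, 0, -5.2, -0.2, 0, 0, 0, -10.4, -0.9, 0, 0, 0, -15.5, -2.0, 0, 0, 0, -20.5, -3.6, 0, 0, 0, -25.4, -5.6, 0, 0, 0, -30.0, -8.0, 0]
120 [0, 0, -4.4, -2.8, 0, 0, 0, -8.6, -6.0, 0, 0, 0, -12.4, -9.5, 0, 0, 0, -16.0, -13.4, 0, 0, 0, -19.1, -17.5, 0, 0, 0, -22.0, -22.0, 0]
90 [0, 0, -2.4, -4.6, 0, 0, 0, -4.4, -9.5, 0, 0, 0, -6.0, -14.5, 0, 0, 0, -7.1, -19.6, 0, 0, 0, -7.8, -24.8, 0, 0, 0, -8.0, -30.0, 0]
```

```bash
(echo "EXTRA=[(.2113,.2236,-3.1,.8,-1),(.2339,.2021,-3.7,3.1,-1),(.2427,.172,-2,7.3,-1),(.2357,.1427,1.9,11,-1),(.2159,.1209,8.3,9.5,-1),(.1875,.1112,12.8,-6.4,-1)]"; cat fit.py) | python3 -
```

```text
F0 0.4284509570645525 A 0.318117300013633 phi -98.67093831526216 q_final 278.6709383152622 bias [0. 0.] res [ 0.3 -0.5 -0.5 -0.4  0.6  0.3 -0.5 -0.  -0.5  0.2  0.3  0.2  0.2 -0.5
 -0.5  0.4  0.3 -0.3]
F0 0.42845082999781836 A 0.22798582215439647 phi -137.9328792058373 q_final 317.9328792058373 bias [ 2.69551825 -2.02147808] res [ 0.3 -0.5 -0.5 -0.4  0.6  0.3 -0.5 -0.  -0.5  0.2  0.3  0.2  0.2 -0.5
 -0.5  0.4  0.3 -0.3]
```

Emit:
apply_moves(deltas=[0,0,5.2,-0.2,0,0,0,10.4,-0.8,0,0,0,15.5,-1.7,0,0,0,20.5,-3.2,0,0,0,25.4,-5,0,0,0,30.0,-7.0,0])

```text
clock: 24.13
position: [0.5471, 0.2122, 0.1187]
ee_rot: [0.0, 0.0, 1.0, 0.0]
contact_force: [6.2, -3.2, 1.2]
width: 0.0176
gripper_force: 60.4
```

Emit:
apply_moves(deltas=[0,0,4.4,-2.8,0,0,0,8.6,-6.0,0,0,0,12.4,-9.5,0,0,0,16.0,-13.4,0,0,0,19.1,-17.5,0,0,0,22.0,-22.0,0])

```text
clock: 24.63
position: [0.5472, 0.2342, 0.1403]
ee_rot: [0.0, 0.0, 1.0, 0.0]
contact_force: [7.5, -1.9, -4.4]
width: 0.0174
gripper_force: 59.8
```

Emit:
apply_moves(deltas=[0,0,2.4,-4.6,0,0,0,4.4,-9.5,0,0,0,6.0,-14.5,0,0,0,7.1,-19.6,0,0,0,7.8,-24.8,0,0,0,8.0,-30.0,0])

```text
clock: 25.13
position: [0.5472, 0.2426, 0.1697]
ee_rot: [0.0, 0.0, 1.0, 0.001]
contact_force: [8.3, 1.0, -6.3]
width: 0.0174
gripper_force: 59.5
```

```bash
python3 f.py; python3 -c "
from h import *
arc(270,[279],3,0)" | sed 's/np.float64(\([-0-9.]*\))/\1/g'
```

```text
q -90.3 R 60.6 Ftan 6.3 Frad 1.0 Fx 8.3 w 0.017373189048026923 [0.54723871 0.24263683 0.16970789] 25.1333
279 [0, 0, -0.1, -3.1, 0, 0, 0, -0.3, -6.3, 0, 0, 0, -0.7, -9.4, 0]
```

Emit:
apply_moves(deltas=[0,0,-0.1,-3.3,0,0,0,-0.4,-6.8,0,0,0,-0.8,-10.3,0,0,0,-0.8,-10.3,0,0,0,-0.8,-10.3,0,0,0,-0.8,-10.3,0,0,0,-0.8,-10.3,0,0,0,-0.8,-10.3,0])

```text
clock: 25.8
position: [0.5473, 0.2419, 0.1804]
ee_rot: [0.001, 0.0, 1.0, 0.001]
contact_force: [6.7, 0.4, -1.8]
width: 0.0173
gripper_force: 59.9
```

```bash
python3 f.py; python3 -c "
from h import *
for _ in range(4): t=get_image('top'); s=get_image('side')
st=get_state(); print(st['position'],st['contact_force'],st['gripper_force'],abs(st['qd']).max())
print([(x['point'],x['score']) for x in place_of('caddy_grip',s)])
cv2.imwrite('pics/z7.png',cv2.resize(s['frame'][100:330,210:440,::-1],(590,590),interpolation=cv2.INTER_CUBIC))"; python3 f.py
```

```text
q -80.1 R 60.8 Ftan 1.8 Frad 0.1 Fx 6.7 w 0.017323055130508257 [0.54725122 0.2419144  0.18041817] 25.8
[0.54727595 0.24190166 0.18042302] [ 6.80685065  0.50226112 -3.49221466] 59.920055335933284 0.0009931551723281955
[([256.4, 227.4], 0.89), ([392.9, 219.9], 0.82), ([354.5, 207.5], 0.79), ([318.9, 258.8], 0.69), ([270.8, 204.3], 0.59)]
q -80.1 R 60.8 Ftan 3.3 Frad -0.2 Fx 6.4 w 0.01750912052521559 [0.5472657  0.24189969 0.18041629] 26.25
```

View pics/z7.png

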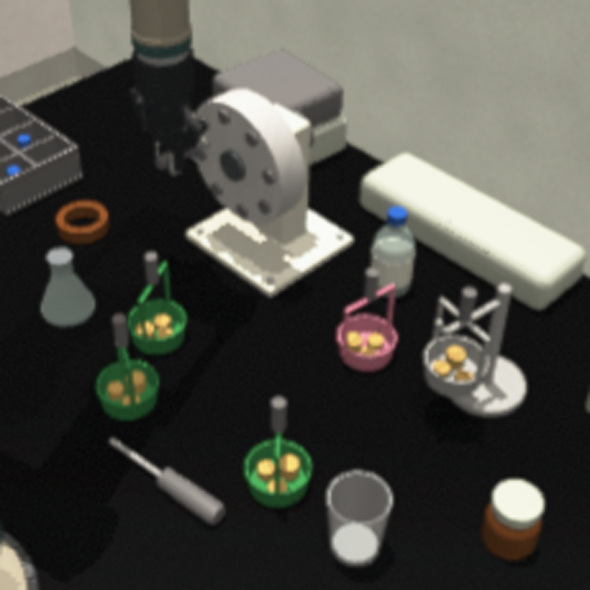

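The caddy hangs on the hook (465,325) and the bystanders stand where they were. The handle is gripped at the drum's left (170,155), still, at q ≈ -80°. I measured the heavy side at the bottom at -81°. Handing in.

```bash
python3 -c "
from rig import sign_off; print(sign_off())"
```

```text
the job is handed in; nothing more can be done
None
```

The steel caddy hangs on the hook, let go, and the job is handed in with the rotor still at about −80° and the crank handle gripped; the force measurements put the heavy side at the bottom at about −81°.

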